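Tip a carton into the label reader's frame and start the reading

ROBOT

A 6-joint arm with a two-finger parallel gripper is mounted at the origin on the work surface. World frame = base frame: x ahead of the robot, y to its left, z up, the work surface at z = 0. Lengths are in m, angles in degrees, forces in N, time in s.
With the tool pointing down it reaches from about 0.35 to 0.875 m from the base axis. Payload 4.2 kg.
Tool frame: the origin (TCP) lies midway between the tips of the shut fingers; the grasp point (between the pads) lies 19 mm behind it; y points along the fingers, z is the direction in which the jaws open and shut, and the axes are right-handed (so a half turn about y gives the same grasp; the last joint's range is limited). The gripper opens to 87 mm and grips with 3 to 60 N. Pads are 19 mm wide; open, the fingers measure 117 mm over their backs; the gripper's body (75 mm by 190 mm) begins 51 mm behind the grasp point.
Start: joints at [78.472, 22.042, 0.453, 0, -68.411, -14.817], TCP at [0.277, 0.56, 0.223] pointing down, gripper open.
Joint ranges: [-179.83, 179.83], [-69.29, 118.12], [-61.27, 80.66], [-181.25, 117.63], [-171.15, -9.14], [-177.46, 177.46]. Speed limits (degrees/s): [159.86, 159.86, 180, 180, 180, 180].

INTERFACE

Orientations are given as [roll, pitch, yaw] about the fixed x, y, z axes, in that order (R = Rz(yaw) Ry(pitch) Rx(roll)).
In Python, from workcell import env gives the robot as it stands. The module is installed in compiled form; this text tells all that it offers. Calls block until the motion is done:
- env.goto(position, orientation): joint-space move of the TCP to a pose.
- env.move_straight(position, rotation=None, rate=0.15, force_limit=None): straight line of the TCP; rotation=None keeps the orientation; rate is the mean speed in m/s. With force_limit (N) it stops when the force on the tool has changed by that much, and returns True; else False.
- env.set_joints(angles): joint-space move.
- env.gripper_to(opening, grasp_force=None): opening from 0.0 (shut) to 1.0 (fully open); grasp_force is the grip in N (None keeps the last); returns when the fingers have stopped.
- env.dwell(seconds).
- env.inverse_kinematics(position, orientation): joint angles nearest the present ones, or None.
- env.read_state(): the state.
- env.grab_frame(name): name is "side" or "top"; returns a dict with "image" (480x640x3 uint8, blue, green, red), "fx", "fy", "cx", "cy" (pixels), "position" and "orientation" of the camera in the world. Camera axes: x right, y up, looking along -z (the intrinsics and any distortion apply to the point x, -y, -z); pixel columns grow to the right and rows downward; lengths in m; the calibration is good to about 2 mm. A picture is of the moment at which its call begins. There is no depth.
A pose or a line that the arm cannot do raises env.Unreachable and nothing moves.
- env.close_job(): hands the job in, once; it reports no verdict.
Trained networks look in a picture, given as the dict that the camera call returned (one of the last four; its "shot" number tells which), for a name from the list of things; names that differ only in an ending like _2 or _b are one class to them, and where a whole thing is asked for, a point or a joint stands for the part that bears it (a point fixed in the world has none). Each returns a list of dicts, best first, with "score" (0 to 1); they miss things now and then, are a little off and sometimes report something else, mostly with a low value. They report only what shows in the picture. A call takes as long as a camera call. They do not tell look-alikes from the thing itself.
- env.search_frame(picture, thing): "xyz" ([x, y, z] in m, in world coordinates, good to about 4 mm: the middle of the surface that is visible of it).
- env.trace(picture, thing): "mask" (480x640 bool, what is visible of it).
The state is a dict: "clock": time; "joint_positions": joint angles; "qvel": joint speeds; "joint_torque": joint torques, N m; "position": TCP position; "tool_rot": TCP orientation; "force": force on the tool from outside, world axes, zero at the start; "wrist_torque": the same for the moment, N m; "opening": opening from 0.0 (shut) to 1.0 (fully open).
Only numpy, scipy, OpenCV 4.12 (cv2) and the standard library are available. Lean on these libraries where they do the work, as an engineer would, in place of code of your own. Each camera call takes 0.05 s, during which the arm holds its last target. There are 200 camera calls.

TASK

Tip the orange-banded carton over by pushing it high up on its outer side, so that it falls flat on its broad side inside the blue tape frame; do not pick it up. Then press the green button fully down and let it spring back. Leave the green-banded carton and everything else standing where it is.

Things in the scene. Friction and masses are not known exactly. Their poses are not given: they have to be found in the camera images.
- carton: the white carton with an orange band round its upper part (band 102 to 138 mm up) and an orange strip on its top; 90 mm (x) by 45 mm (y) by 150 mm tall (z), about 0.22 kg, standing upright on its small end across one end of the blue frame (the left or the right one). Origin: centre of its underside while standing; z runs up to its top, y runs through its thickness (normal to the two broad sides), so it is tipped along y, towards the frame's centre
- carton_mid (a point): centre of the orange-banded carton's volume, 75 mm above its underside; 22 mm above the bench when it lies on a broad side
- foot_l (a point): point in the orange-banded carton's underside at x = -45 mm, mid-thickness
- foot_r (a point): point in the orange-banded carton's underside at x = +45 mm, mid-thickness
- head_l (a point): point in the orange-banded carton's top face at x = -45 mm, mid-thickness
- head_r (a point): point in the orange-banded carton's top face at x = +45 mm, mid-thickness
- carton_b: the other carton, same size and about the same mass, with a green band; it stands at the opposite end of the blue frame and must stay standing. Origin: centre of its underside
- zone: rectangular frame of blue tape stuck flat on the bench, no thickness to speak of: inside 130 mm (x) by 250 mm (y), tape 12 mm wide. Origin: its centre on the bench; y along the long side, from one carton to the other; z up. The cartons stand with their centres about 125 mm from its centre
- read_button (a joint): travel of the green push button in its black housing, in m: 0 released, 0.006 fully down; sprung, about 5 N when fully down
- read_button_top (a point): centre of the top of the green button (28 mm in diameter, pressed straight down), 57 mm above the bench when released; it sits on a fixed light grey box 60 mm square and 35 mm tall, between the robot and the frame
- amber_bottle: amber bottle, 60 mm in diameter, 150 mm tall, at the far side; origin at the centre of its underside
- beaker: clear beaker, 70 mm in diameter, 90 mm tall, at the far side; origin at the centre of its underside
- jar: white jar with a blue lid, 64 mm in diameter, 75 mm tall, on the left; origin at the centre of its underside
- dish: steel bowl, 110 mm in diameter, 40 mm tall, on the right; origin at the centre of its underside
- tub: white lidded tub, 150 mm in diameter, 138 mm tall, on the right; origin at the centre of its underside
There are look-alikes about, which are no part of the job. Leave any yellow look-alike of the carton_b alone.

How it is judged:
By the outcome, as a careful person would: the job done as asked, in the order asked, and still so for the second after the job is handed in, with the robot touching nothing.
It also fails if it takes over 42 s, if anything falls off the work surface, if the arm or the gripper's body presses on something with over 40 N, if the wrist force passes 120 N, or if a joint passes its speed limit or range.

## Working session

There is one attempt and no reset: what is moved stays moved. The work goes in short steps, each a Python script; the robot and the scene stay as the last script left them, time stands still between calls to the robot, and variables do not carry over. Pictures are saved under pics/ and viewed, about 8 in all and at most 12, crops included, and the job is handed in when it is done.

```bash
mkdir -p pics
python3 - <<'E'
from workcell import env
import cv2
for n in("top","side"):
    f=env.grab_frame(n); cv2.imwrite(f"pics/{n}0.png",f["image"])
    print(n,{k:f[k] for k in f if k!="image"})
    for t in("carton","carton_b","zone","read_button_top","jar","dish","tub","amber_bottle","beaker"):
        print(t,[(round(d["score"],2),[round(float(v),3) for v in d["xyz"]]) for d in env.search_frame(f,t)])
print(env.read_state())
E
```

```text
top {'fx': 440.5178342940135, 'fy': 440.5178342940135, 'cx': 316.77988559026534, 'cy': 241.40933620033576, 'position': array([ 0.52550162, -0.03217829,  1.07850519]), 'orientation': array([ 3.06095318e+00, -3.67952414e-02, -9.15104713e+01]), 'shot': 1}
carton [(0.72, [0.625, 0.19, 0.149]), (0.62, [0.374, 0.294, 0.151]), (0.61, [0.579, -0.05, 0.15])]
carton_b [(0.72, [0.625, 0.19, 0.149]), (0.62, [0.374, 0.294, 0.151]), (0.61, [0.579, -0.05, 0.15])]
zone [(0.63, [0.565, 0.074, -0.001])]
read_button_top [(0.61, [0.428, -0.034, 0.053])]
jar [(0.8, [0.5, 0.413, 0.074])]
dish [(0.79, [0.429, -0.365, 0.018])]
tub [(0.57, [0.577, -0.047, 0.148]), (0.56, [0.63, -0.407, 0.138]), (0.2, [0.43, -0.033, 0.057])]
amber_bottle [(0.79, [0.775, 0.172, 0.102]), (0.25, [0.581, -0.048, 0.149])]
beaker [(0.91, [0.8, -0.103, 0.05])]
side {'fx': 440.08709457990324, 'fy': 440.08709457990324, 'cx': 324.60016229207275, 'cy': 234.97551859805554, 'position': array([ 0.42945056, -0.72295417,  0.7178335 ]), 'orientation': array([ 49.94333823,  -0.86418267, -11.27869103]), 'shot': 2}
carton [(0.98, [0.583, -0.071,
[... 421 characters left out ...]
[(0.55, [0.79, -0.119, 0.066])]
{'clock': 1.0, 'joint_positions': array([ 7.84730873e+01,  2.20412269e+01,  4.51561352e-01, -1.90918620e-04,
       -6.84096013e+01, -1.48167646e+01]), 'qvel': array([ 0.11147982,  0.07697773,  0.06574599, -0.02194722, -0.01772908,
        0.01493387]), 'joint_torque': array([-2.02427927e-04, -3.90478206e+01,  1.87625009e+01,  4.22423109e+00,
        1.55216712e-02, -1.64111293e-05]), 'position': array([0.27731296, 0.56008496, 0.22254707]), 'tool_rot': array([-9.00006633e+01, -3.59098393e-04,  1.53656252e+02]), 'force': array([ 0.15621521, -0.35623441, -0.10406549]), 'wrist_torque': array([-0.00172733, -0.01200404,  0.02052927]), 'opening': 0.9988422860036037}
```

View pics/top0.png

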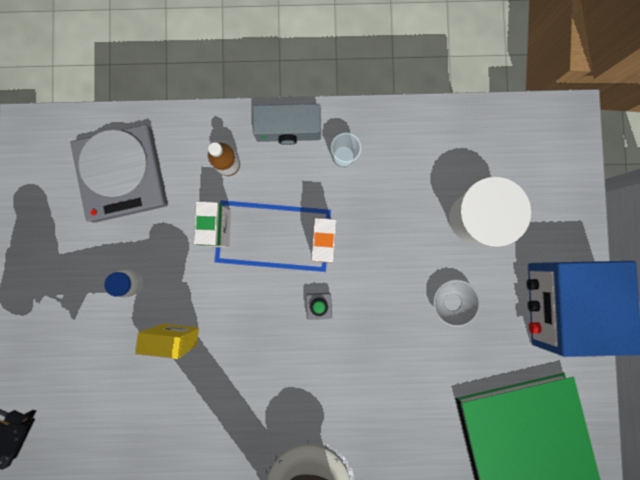

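View pics/side0.png

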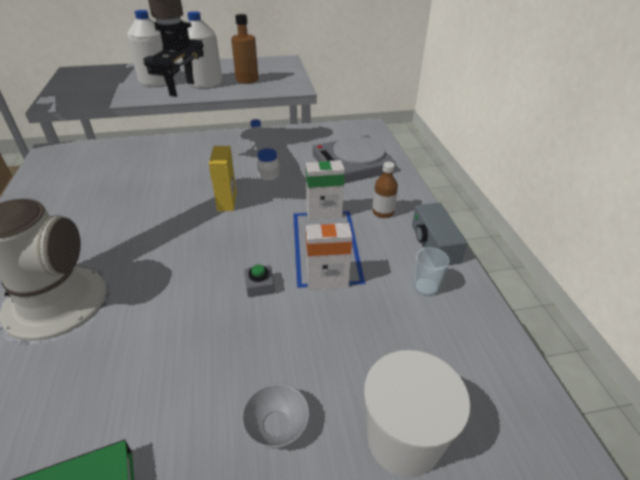

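The top view shows the orange carton at (324,240) on the right end of the frame and the green one at (208,224) on the left. The button is at (319,306), and the yellow look-alike at (167,341) sits well clear. So the push is towards +y. Next I'll measure the frame and the carton top precisely.

```bash
cat > h.py <<'E'
import numpy as np, cv2
from scipy.spatial.transform import Rotation as R
def proj(f,uv,z):
    uv=np.atleast_2d(uv).astype(float)
    d=np.c_[(uv[:,0]-f["cx"])/f["fx"],-(uv[:,1]-f["cy"])/f["fy"],-np.ones(len(uv))]
    d=R.from_euler("xyz",f["orientation"],degrees=True).apply(d); p=np.array(f["position"])
    return p+d*((z-p[2])/d[:,2])[:,None]
def pts(m): v,u=np.nonzero(m); return np.c_[u,v]
def rect(P):
    (c,s,a)=cv2.minAreaRect((P[:,:2]*1000).astype(np.float32)); return np.round(c,1),np.round(s,1),round(a,1)
E
python3 - <<'E'
from workcell import env
from h import *
f=env.grab_frame("top"); hsv=cv2.cvtColor(f["image"],cv2.COLOR_BGR2HSV)
roi=np.zeros((480,640),bool); roi[195:280,190:345]=1
H,S,V=hsv[...,0],hsv[...,1],hsv[...,2]
b=roi&(H>100)&(H<130)&(S>120)
print("frame (expect 154x274)",rect(proj(f,pts(b),0)))
for n,m in(("orange",roi&(H<20)&(S>120)),("green",roi&(H>45)&(H<85)&(S>100))): print(n,rect(proj(f,pts(m),.15)))
w=roi&(V>200)&(S<50); k,l,st,c=cv2.connectedComponentsWithStats((w|(roi&(H<20)&(S>120))|(roi&(H>45)&(H<85)&(S>100))).astype(np.uint8))
for i in range(1,k):
    if st[i,4]>300: print("top face (90x45)",st[i],rect(proj(f,pts(l==i),.15)))
g=np.zeros_like(roi); g[290:322,303:335]=1
print("button",rect(proj(f,pts(g&(H>45)&(H<85)&(S>100)),.057)))
E
```

```text
frame (expect 154x274) (array([600.7,  74. ]), array([272.2, 152.5]), 83.6)
orange (array([578.8, -48.4]), array([40.1, 27.5]), 88.5)
green (array([618.9, 194.6]), array([50.8, 85. ]), 86.4)
top face (90x45) [194 202  23  43 790] (array([620.6, 200.6]), array([43.8, 88.7]), 86.4)
top face (90x45) [312 219  24  43 829] (array([577.9, -48.6]), array([45.1, 89.2]), 84.1)
button (array([428.7, -35.4]), array([27.7, 27.5]), 88.5)
```

Run:
```python
from workcell import env
from h import *
print(env.read_state()["clock"])
a=np.radians(83.9); d=np.array([np.cos(a),np.sin(a),0]); c=np.array([.578,-.0486,0])
o=min(([-90,0,83.9],[-90,0,-96.1]),key=lambda o:9e9 if (q:=env.inverse_kinematics(c-.075*d+[0,0,.25],o)) is None else abs(q[5]))
P=lambda s,z:c+s*d+[0,0,z]
s=env.read_state(); env.move_straight(s["position"]+[0,0,.1],rate=.25)
env.goto(P(-.08,.30),o); env.gripper_to(.5)
env.move_straight(P(-.08,.122),rate=.2)
f=env.grab_frame("side"); cv2.imwrite("pics/side1.png",f["image"])
print(o,env.read_state()["clock"],env.read_state()["position"])
print("touch",env.move_straight(P(-.02,.122),rate=.05,force_limit=.4),env.read_state()["position"],env.read_state()["clock"])
```

```text
1.05
[-90, 0, 83.9] 6.3167 [ 0.57056228 -0.12818487  0.12349383]
touch True [ 0.56965602 -0.12679159  0.1224406 ] 6.5833
```

View pics/side1.png

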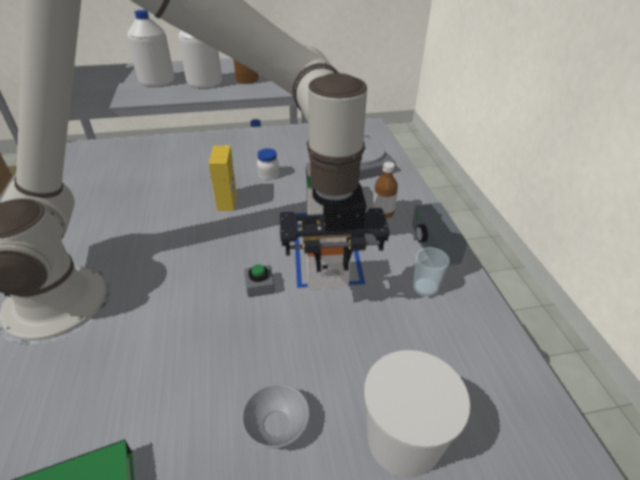

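The fingers sit squarely behind the orange band at about (330,255). The touch trigger was only force noise, so I'll push now by position.

Run:
```python
from workcell import env
from h import *
a=np.radians(83.9); d=np.array([np.cos(a),np.sin(a),0]); c=np.array([.578,-.0486,0])
P=lambda s,z:c+s*d+[0,0,z]
print(env.move_straight(P(-.035,.122),rate=.08),env.read_state()["force"])
for s in(-.015,0,.012,.024):
    print(s,env.move_straight(P(s,.122),rate=.07,force_limit=12),env.read_state()["force"].round(2))
env.dwell(.6)
for n in("side","top"):
    f=env.grab_frame(n); cv2.imwrite(f"pics/{n}2.png",f["image"])
print(env.read_state()["clock"])
```

```text
False [ 0.38761224 -0.14253491  0.12501321]
-0.015 False [ 0.25 -0.35 -0.04]
0 False [-0.41  0.72  0.33]
0.012 False [-0.39  0.25  0.18]
0.024 False [-0.21  0.29 -0.22]
9.4333
```

View pics/side2.png

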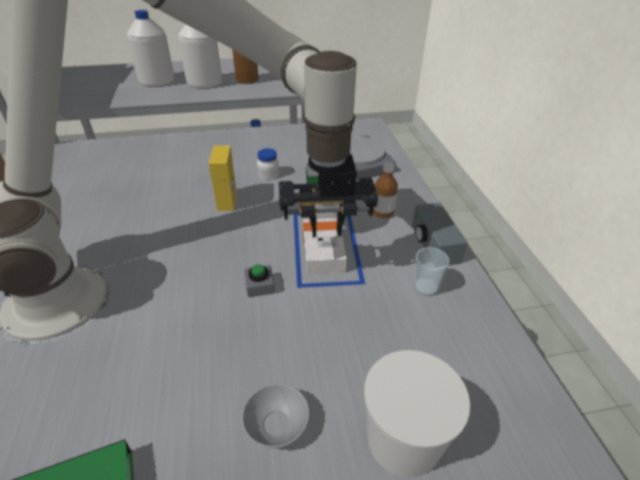

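The carton fell flat, lying at (325,245) inside the tape. I'll lift off, check it, then press the button.

Run:
```python
from workcell import env
from h import *
s=env.read_state(); o=[-90,0,83.9]
env.move_straight(s["position"]+[0,0,.12],rate=.2); env.gripper_to(0)
b=np.array([.4285,-.0357,0])
env.goto(b+[0,0,.2],o)
f=env.grab_frame("side"); 
env.move_straight(b+[0,0,.068],rate=.12); env.dwell(.3)
print("pre",env.read_state()["position"].round(4),env.read_state()["force"].round(2))
print("press",env.move_straight(b+[0,0,.040],rate=.02,force_limit=14))
s=env.read_state(); print(s["position"].round(4),s["force"].round(2)); env.dwell(.3)
s=env.read_state(); print(s["position"].round(4),s["force"].round(2))
g=env.grab_frame("side"); cv2.imwrite("pics/press.png",cv2.resize(g["image"][200:330,200:400],None,fx=3,fy=3))
env.move_straight(b+[0,0,.2],rate=.12)
env.goto([.36,-.25,.33],o); env.dwell(.3)
for n in("top","side"):
    f=env.grab_frame(n); cv2.imwrite(f"pics/{n}3.png",f["image"])
    for t in("carton","read_button_top","jar","amber_bottle","beaker"):
        print(t,[(round(x["score"],2),np.round(x["xyz"],3)) for x in env.search_frame(f,t)])
print(env.read_state()["clock"])
```

```text
pre [ 0.4287 -0.0356  0.0684] [-0.25 -0.05  0.35]
press True
[ 0.4286 -0.0357  0.0513] [-2.38  1.31  8.15]
[ 0.4286 -0.0357  0.0514] [-2.25  0.42  8.51]
carton [(0.72, array([ 0.431, -0.032,  0.056])), (0.63, array([0.591, 0.047, 0.046])), (0.59, array([0.621, 0.19 , 0.149])), (0.56, array([0.373, 0.296, 0.152]))]
read_button_top [(0.68, array([ 0.432, -0.034,  0.054])), (0.16, array([0.498, 0.41 , 0.078]))]
jar [(0.59, array([0.5  , 0.41 , 0.073])), (0.23, array([0.588, 0.051, 0.043]))]
amber_bottle [(0.86, array([0.776, 0.173, 0.103]))]
beaker [(0.57, array([ 0.8  , -0.104,  0.048]))]
carton [(0.95, array([0.616, 0.181, 0.092])), (0.56, array([0.589, 0.021, 0.049])), (0.51, array([0.373, 0.261, 0.028]))]
read_button_top []
jar [(0.54, array([0.509, 0.403, 0.048])), (0.26, array([0.581, 0.022, 0.003]))]
amber_bottle [(0.58, array([0.771, 0.162, 0.076]))]
beaker [(0.78, array([ 0.79 , -0.116,  0.064]))]
17.9833
```

View pics/press.png

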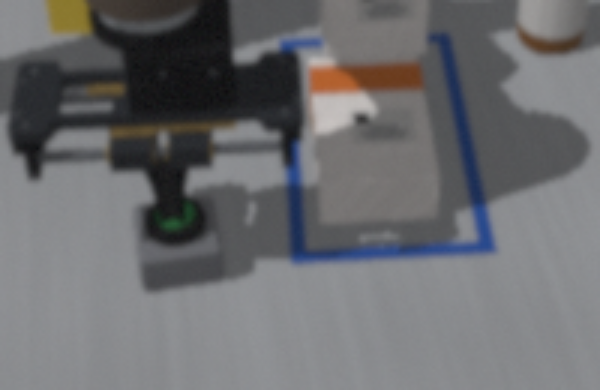

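View pics/top3.png

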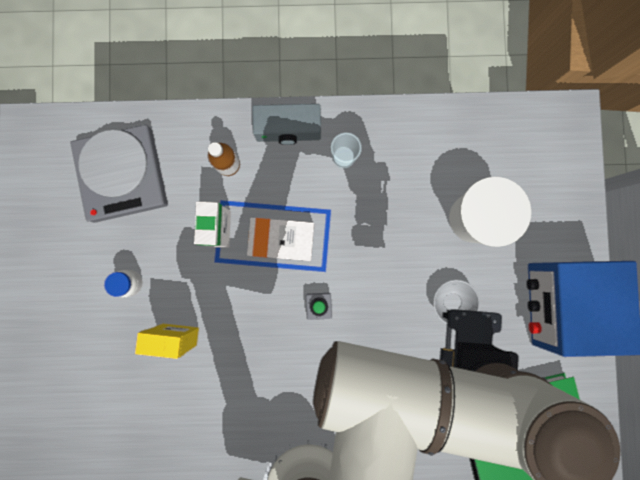

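View pics/side3.png

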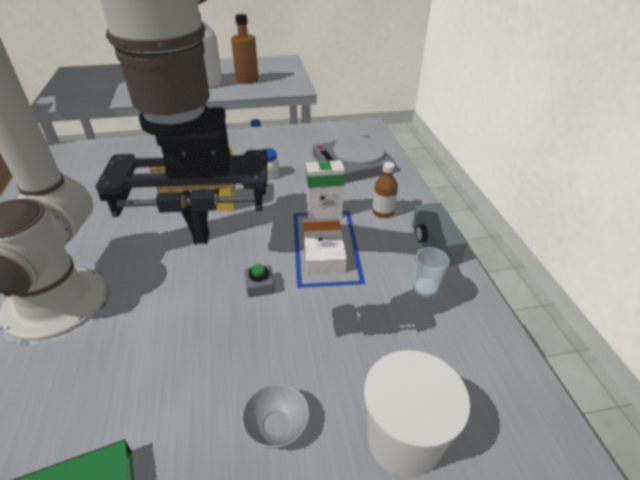

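The carton lies flat with its band at (260,238) and its foot at (313,241), all inside the tape. The button is back up at (319,306) and everything else is where it was. A steady 8.5 N at 51.3 mm is more than the spring's 5 N, so the button was on its stop. I'll do one numeric check of the carton inside the frame, then hand in.

Run:
```python
from workcell import env
from h import *
f=env.grab_frame("top"); hsv=cv2.cvtColor(f["image"],cv2.COLOR_BGR2HSV); H,S,V=[hsv[...,i] for i in range(3)]
roi=np.zeros((480,640),bool); roi[210:268,235:325]=1
w=(roi&(((V>195)&(S<50))|((H<20)&(S>120)))).astype(np.uint8)
w=cv2.morphologyEx(w,cv2.MORPH_CLOSE,np.ones((9,9)))
k,l,st,_=cv2.connectedComponentsWithStats(w); i=1+st[1:,4].argmax()
P=proj(f,pts(l==i),.045); print("carton (150x90)",rect(P))
a=np.radians(83.8); q=(P[:,:2]-[.6007,.074])@np.array([[np.sin(a),np.cos(a)],[-np.cos(a),np.sin(a)]])
print("in zone x,y min/max (lim .065,.125)",q.min(0).round(3),q.max(0).round(3))
roi[:]=0; roi[195:280,190:230]=1
print("green strip",rect(proj(f,pts(roi&(H>45)&(H<85)&(S>100)),.15)))
env.close_job()
```

```text
carton (150x90) (array([584.6,  15.9]), array([79.9, 90.4]), 84.1)
in zone x,y min/max (lim .065,.125) [-0.055 -0.1  ] [ 0.035 -0.02 ]
green strip (array([618.9, 194.6]), array([50.8, 85. ]), 86.4)
the job is handed in; nothing more can be done
```

The job is handed in, and my last checks show it done as asked, with one measurement incomplete.

- **Carton:** I tipped the orange-banded carton with two fingers, pushing its outer side about 122 mm up. It lies flat on its broad side inside the blue frame. Across the frame it spans −55 to +35 mm, where the limit is ±65 mm, and its foot end is at −100 mm, where the limit is −125 mm.
- **Button:** After that I pressed the green button with the fingers shut. They stopped at 51.3 mm, which is about 5.7 mm of nominal travel. The steady force was 8.5 N, above the 5 N spring, so I take it to have been on its stop; the travel was not read directly. I then released it, and the last pictures show it back up.
- **Everything else:** The green-banded carton's top strip measured the same before and after. The other objects looked unmoved, and the arm ended clear of everything at about 18 s.

**Checks that failed or disagreed:**
- The final carton outline came out only 80 mm of the 150 mm long, because the colour mask missed the banded head end. For that end I rely on the pictures, which show it inside the tape and clear of the green-banded carton.
- In the last side view the network did not find the button, although it is visible there.
- My first touch detection was triggered by force noise, so I made the push by position instead.

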